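Put the washed laparoscopy parts back into their moulded inserts

ROBOT

A 6-joint arm with a two-finger parallel gripper is mounted at the origin on the work surface. World frame = base frame: x ahead of the robot, y to its left, z up, the work surface at z = 0. Lengths are in m, angles in rad, forces in N, time in s.
With the tool pointing down it reaches from about 0.3 to 0.85 m from the base axis. Payload 4.2 kg.
Tool frame: the origin (TCP) lies midway between the tips of the shut fingers; the grasp point (between the pads) lies 19 mm behind it (r.grip_point_offset is the distance from the TCP to the grasp point, in m); z points along the fingers, y is the direction in which the jaws open and shut (so a half turn about z gives the same grasp; the last joint's range is limited). The gripper opens to 91 mm and grips with 3 to 60 N. Pads are 32 mm wide; open, the fingers measure 118 mm over their backs; the gripper's body (76 mm by 178 mm) begins 60 mm behind the grasp point.
Start: joints at [1.235, 0.32, 1.565, -0, 1.257, -0.02], TCP at [0.179, 0.547, 0.214] pointing down, gripper open.
Joint ranges: [-3.11, 3.11], [-0.84, 2.01], [0.21, 2.61], [-1.34, 4.49], [0.05, 2.63], [-2.56, 2.56]. Speed limits (rad/s): [2.57, 2.57, 3.14, 3.14, 3.14, 3.14].

INTERFACE

Orientations are given as a unit quaternion [x, y, z, w].
In Python, from workcell import r, imaging, sign_off, find_in, pinpoint gives the robot as it stands.
- The arm moves only by the tool drive_tool, never from a script. Its argument "moves" is a list of rows, each an object with "jaw": the closure, from 0 (fully open) to 1 (shut); "slide": the shift along the tool's x, y, z scaled (see below), a list of three; "rot": the turn, a rotation vector about the tool's x, y, z scaled (see below), a list of three. In form: [{"jaw": jaw, "slide": [tx, ty, tz], "rot": [rx, ry, rz]}, ...]. A call has exactly 8 rows; each row is the pose to reach, as a shift and turn from the pose commanded when the call began, along the tool's axes at that moment; what a row does not reach only later rows make up. The controller multiplies each number of a shift by 300 mm and each number of a turn by pi/4 rad. A row lasts 1/12 s, in which the tool goes at most 41.7 mm and 7.16 degrees, less where a joint would pass 70% of its speed; a pose out of reach is approached as far as the arm can. A call with a number of a shift or a turn outside -1 to 1 is refused whole. A call with a gripper value outside its range is refused whole. The fingers move at their own pace and stop on an object; "newtons" is the grip in N (left out, the last holds). Time passes only in rows, so rows that repeat a pose let the fingers close, or fill a call up. It gives the time, the measured TCP pose, the force and the opening at its end, in the units of the state.
- r.get_obs(): the state, without advancing time (a new reading comes with each control period).
- imaging.snapshot(name): name is "scene" or "top"; returns a dict with "img" (384x512x3 uint8, red, green, blue), "vertical_fov" (degrees; the focal length in pixels is half the picture's height over the tangent of half this angle, whatever the lens; pixels are square), "cx", "cy" (the principal point, pixels), "eye" and "orientation" of the camera in the world. Camera axes: x right, y down, z forward; pixel columns grow to the right and rows downward; lengths in m; the calibration is good to about 2 mm. A picture is of the moment at which its call begins. There is no depth.
- sign_off(): hands the job in, once; it reports no verdict.
Trained networks look in the newest picture that a camera, given by its name, has taken for a name from the list of things; names that differ only in an ending like _2 or _b are one class to them, and where a whole thing is asked for, a point or a joint stands for the part that bears it (a point fixed in the world has none). Each returns a list of dicts, best first, with "conf" (0 to 1); they miss things now and then, are a little off and sometimes report something else, mostly with a low value. They report only what shows in the picture. A call takes as long as a camera call. They do not tell look-alikes from the thing itself.
- find_in(camera, thing): "at" ([x, y, z] in m, in the coordinates of the camera as it stood for that picture, good to about 4 mm: the middle of the surface that is visible of it).
- pinpoint(camera, thing): "at" ([x, y, z] in m, in the coordinates of the camera as it stood for that picture, good to about 4 mm: a listed point, or the origin of a listed thing).
The state is a dict: "time_s": time; "qpos": joint angles; "qd": joint speeds; "joint_torque": joint torques, N m; "eef_pos": TCP position; "tool_rot": TCP orientation; "force": force on the tool from outside, world axes, zero at the start; "ft_torque": the same for the moment, N m; "finger_gap": finger opening in m.
Only numpy, scipy, OpenCV 4.12 (cv2) and the standard library are available. Lean on these libraries where they do the work, as an engineer would, in place of code of your own. Each camera call takes 0.05 s, during which the arm holds its last target. There are 200 camera calls.

TASK

The washed laparoscopy parts - camera head, coupler lens, and the large and the small trocar sleeve - are drying on the silicone mat. Put each one into the tray insert moulded to its own shape and size, lying or standing flat on the pocket floor as its outline shows, and set it down gently rather than dropping it, since these are delicate parts. Leave the little steel bowl and the white bottle standing where they are.

Things in the scene. Friction and masses are not known exactly. Their poses are not given: they have to be found in the camera images.
- camera: camera head, about 0.26 kg: black rounded box 46 wide (x) x 77 long (y) x 40 mm tall, 3 round buttons on top; round steel nose (28 mm diameter) 22 mm long at its +y end, 3 mm brass socket at the -y end; 102 mm long over all. Lies flat. Origin: middle of the overall length, at the underside; z up, y towards the nose. Box centre (grip across x) is 9.5 mm from the origin towards -y.
- lens: coupler lens, about 0.12 kg: upright round steel barrel with a black ribbed ring, glass on top; 42 mm tall, 33 mm diameter at the foot, 36 mm at the ring (12 to 30 mm up; grip here), 31 mm at the top. Origin: centre of its foot; z up.
- big_sleeve: larger steel trocar sleeve, about 0.16 kg, lying: box housing 38 wide (x) x 42 long (y) x 36 mm tall, small black tap lever 8 mm above it, 6 mm black cap at the +y end, level 12 mm tube towards -y (axis 18 mm up); 132 mm long over all. Origin: middle of the overall length, at the underside; z up, y towards the cap. Housing centre (grip across x) is 39 mm from the origin towards +y.
- small_sleeve: smaller steel trocar sleeve, about 0.07 kg, lying: box housing 26 wide (x) x 32 long (y) x 26 mm tall, black tap lever 8 mm above it, 5 mm black cap at the +y end, level 8 mm tube towards -y (axis 13 mm up); 101 mm long over all. Origin: middle of the overall length, at the underside; z up, y towards the cap. Housing centre (grip across x) is 29.5 mm from the origin towards +y.
- nest_camera: fixed moulded insert, 90 (x) x 156 mm (y), in the aluminium tray (walls 22 mm high), for the camera head: rectangular pocket 60 x 94 mm with a notch 40 mm wide, 22 mm long for the nose at the +y end. Origin: centre of its underside; pocket floor 4 mm, grey deck 12 mm above it. Seated: the part's origin over this one, its y along this y.
- nest_lens: fixed moulded insert, 90 (x) x 156 mm (y), in the aluminium tray (walls 22 mm high), for the lens: one round pocket, 50 mm diameter, in its middle. Origin: centre of its underside; pocket floor 4 mm, grey deck 12 mm above it. Seated: the part's origin over this one, any way round. The undersides of all four inserts lie 3 mm above the table.
- nest_big_sleeve: fixed moulded insert, 90 (x) x 156 mm (y), in the aluminium tray (walls 22 mm high), for the larger sleeve: pocket 52 x 62 mm at the +y end, channel 28 mm wide for the tube towards -y, between two cheeks (tops 27 mm up, at y = -48 mm). Origin: centre of its underside; pocket floor 4 mm, grey deck 12 mm above it. Seated: the part's origin over this one, its y along this y.
- nest_small_sleeve: fixed moulded insert, 90 (x) x 156 mm (y), in the aluminium tray (walls 22 mm high), for the smaller sleeve: pocket 38 x 50 mm (y = 7 to 57 mm), channel 22 mm wide for the tube towards -y, between two cheeks (tops 22 mm up, at y = -34 mm). Origin: centre of its underside; pocket floor 4 mm, grey deck 12 mm above it. Seated: the part's origin over this one, its y along this y.
- gallipot: bystander: small round steel bowl, 64 mm across the rim, 34 mm high, standing loose among the parts on the green silicone mat (3 mm thick, on the table). Origin: centre of its foot.
- antifog: bystander: small white plastic bottle with a blue cap, 34 mm diameter, 62 mm tall, standing loose among the parts. Origin: centre of its foot.
There are look-alikes about, which are no part of the job. Leave any brown look-alike of the nest_small_sleeve alone.

How it is judged:
At the end, for the whole second after the job is handed in: Each of the four parts rests, released and still, in its own insert: origin within 12 mm sideways of the insert's, underside on the pocket floor (1 to 8 mm above the insert's origin), upright within 0.08 rad and, except the lens, long axis within 0.3 rad of the insert's (horizontal distance between camera and nest_camera below 0.012 m and z of camera in the frame of nest_camera between 0.001 and 0.008 m and angle between each of camera, lens, big_sleeve, small_sleeve's own z axis and vertical below 0.08 rad and linear speed of each of camera, lens, big_sleeve, small_sleeve below 0.02 m/s and angular speed of each of camera, lens, big_sleeve, small_sleeve below 0.2 rad/s and angle between the y axis of camera and the y axis of nest_camera, either way round below 0.3 rad and horizontal distance between lens and nest_lens below 0.012 m and z of lens in the frame of nest_lens between 0.001 and 0.008 m and horizontal distance between big_sleeve and nest_big_sleeve below 0.012 m and z of big_sleeve in the frame of nest_big_sleeve between 0.001 and 0.008 m and angle between the y axis of big_sleeve and the y axis of nest_big_sleeve, either way round below 0.3 rad and horizontal distance between small_sleeve and nest_small_sleeve below 0.012 m and z of small_sleeve in the frame of nest_small_sleeve between 0.001 and 0.008 m and angle between the y axis of small_sleeve and the y axis of nest_small_sleeve, either way round below 0.3 rad); the robot touches nothing.
It fails at once if the steel bowl or the white bottle is moved more than 30 mm or tipped (distance of any of gallipot, antifog from where it was at the start of the episode above 0.03 m or angle between any of gallipot, antifog's own z axis and vertical above 0.5 rad).
It fails at once if a part is dropped into its insert (faster than 0.7 m/s within the last 40 mm) ((horizontal distance between camera and nest_camera below 0.03 m and z of camera in the frame of nest_camera below 0.04 m and linear speed of camera above 0.7 m/s) or (horizontal distance between lens and nest_lens below 0.03 m and z of lens in the frame of nest_lens below 0.04 m and linear speed of lens above 0.7 m/s) or (horizontal distance between big_sleeve and nest_big_sleeve below 0.03 m and z of big_sleeve in the frame of nest_big_sleeve below 0.04 m and linear speed of big_sleeve above 0.7 m/s) or (horizontal distance between small_sleeve and nest_small_sleeve below 0.03 m and z of small_sleeve in the frame of nest_small_sleeve below 0.04 m and linear speed of small_sleeve above 0.7 m/s)).
It also fails if it takes over 106 s, if anything falls off the work surface, if the arm or the gripper's body presses on something with over 40 N, if the wrist force passes 120 N, or if a joint passes its speed limit or range.

## Working session

There is one attempt and no reset: what is moved stays moved. The work goes in short steps, Python scripts to look and compute and a tool call to move; the robot and the scene stay as the last step left them, time stands still between calls to the robot, and variables do not carry over. Pictures are saved under pics/ and viewed, about 12 in all and at most 16, crops included, and the job is handed in when it is done.

Besides the shell and the picture viewer there is one more tool, called after "Emit:" as name(argument=value, ...) on one line, values as JSON. drive_tool: Moves the arm, as the interface text tells. Shifts and turns lie within -1 to 1; 1 stands for 300 mm of shift or pi/4 rad of turn. Its arguments: {"type":"object","properties":{"moves":{"type":"array"},"newtons":{"type":"number"}},"required":["moves"]}

```bash
mkdir -p pics; cat > h.py <<'E'
import numpy as np, cv2
from scipy.spatial.transform import Rotation as R
from workcell import r, imaging, sign_off, find_in, pinpoint
def shot(c,fn=None):
    s=imaging.snapshot(c)
    if fn: cv2.imwrite('pics/'+fn,s['img'][:,:,::-1])
    return s
def cam(s):
    return np.array(s['eye']),R.from_quat(s['orientation']) if np.size(s['orientation'])==4 else R.from_matrix(s['orientation'])
def w(s,p):
    e,q=cam(s); return e+q.apply(p)
def f(s): return s['img'].shape[0]/2/np.tan(np.radians(s['vertical_fov'])/2)
def px(s,P):
    e,q=cam(s); c=q.inv().apply(np.asarray(P)-e); return c[...,:2]/c[...,2:]*f(s)+[s['cx'],s['cy']]
def ray(s,u,v,z):
    e,q=cam(s); d=q.apply([(u-s['cx'])/f(s),(v-s['cy'])/f(s),1]); return e+d*(z-e[2])/d[2]
E
python3 - <<'E'
from h import *
for c in ['top','scene']:
    s=shot(c,c+'0.png'); print(c,s['eye'],s['orientation'],s['vertical_fov'],s['cx'],s['cy'])
    for t in ['camera','lens','big_sleeve','small_sleeve','nest_camera','nest_lens','nest_big_sleeve','nest_small_sleeve','gallipot','antifog']:
        for d in pinpoint(c,t)[:3]:
            P=w(s,d['at']); print(t,round(d['conf'],2),P.round(3),px(s,P).round())
print(r.get_obs())
E
```

```text
top [ 0.41839778 -0.0427451   1.08735004] [-0.70568832  0.7078667  -0.01718299  0.02516909] 51.48200526887236 256.162578105026 183.16841215486508
camera 0.84 [ 0.498 -0.405 -0.   ] [393. 177.]
lens 0.55 [ 0.463 -0.074  0.003] [272. 190.]
big_sleeve 0.92 [ 0.397 -0.239  0.002] [333. 215.]
big_sleeve 0.28 [ 0.497 -0.404  0.   ] [393. 178.]
small_sleeve 0.67 [ 0.566 -0.252 -0.   ] [337. 153.]
nest_camera 0.82 [0.549 0.298 0.009] [136. 160.]
nest_lens 0.58 [0.458 0.134 0.007] [196. 193.]
nest_big_sleeve 0.78 [0.555 0.135 0.003] [196. 158.]
nest_small_sleeve 0.95 [ 0.268  0.309 -0.004] [132. 263.]
nest_small_sleeve 0.68 [0.45  0.291 0.002] [139. 196.]
nest_small_sleeve 0.51 [ 0.497 -0.405  0.001] [393. 178.]
gallipot 0.65 [ 0.631 -0.076  0.004] [273. 129.]
antifog 0.47 [ 0.655 -0.261  0.005] [340. 120.]
scene [ 1.04287952 -0.43589335  0.59756829] [ 0.79957245  0.4164771  -0.1981422  -0.38466919] 55.325861394110746 252.99130047715838 191.48694686452714
camera 0.66 [ 0.501 -0.405  0.003] [108. 279.]
lens 0.58 [ 0.465 -0.075  0.004] [237. 207.]
big_sleeve 0.78 [ 0.396 -0.241  0.008] [163. 21
[... 432 characters left out ...]
665 -0.263  0.003] [212. 302.]
{'time_s': 1.1, 'qpos': array([ 1.23501129e+00,  3.19611108e-01,  1.56447735e+00, -1.63612361e-05,
        1.25740374e+00, -2.00070419e-02]), 'qd': array([-0.00019055,  0.0002435 ,  0.00095135, -0.00073528, -0.00124609,
       -0.00031604]), 'joint_torque': array([ 6.99474294e-04, -4.12359309e+01, -2.32238138e+01,  7.27364235e-02,
        3.75121005e-02, -1.93117995e-05]), 'eef_pos': array([0.17858653, 0.5465914 , 0.21397837]), 'tool_rot': array([1.57231325e-01, 9.87561799e-01, 4.80578064e-05, 1.65477172e-05]), 'force': array([ 0.37804612,  0.57490979, -0.49256616]), 'ft_torque': array([ 0.00086305,  0.01324514, -0.03105591]), 'finger_gap': 0.09109836445597057}
```

```bash
python3 - <<'E'
import cv2
a=cv2.imread('pics/top0.png'); cv2.imwrite('pics/topL.png',cv2.resize(a[90:290,85:245],(640,800),interpolation=cv2.INTER_CUBIC)[:, :][:600*1,:]) if 0 else None
l=cv2.resize(a[110:290,90:240],(500,600),interpolation=cv2.INTER_CUBIC); cv2.imwrite('pics/topL.png',l)
q=cv2.resize(a[100:240,250:430],(771,600),interpolation=cv2.INTER_CUBIC); cv2.imwrite('pics/topR.png',q)
E
```

```text
(no output)
```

View pics/top0.png

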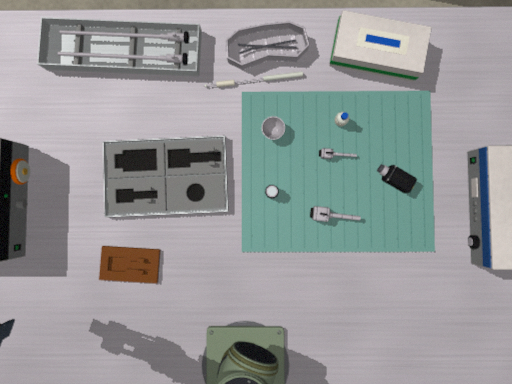

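View pics/topL.png

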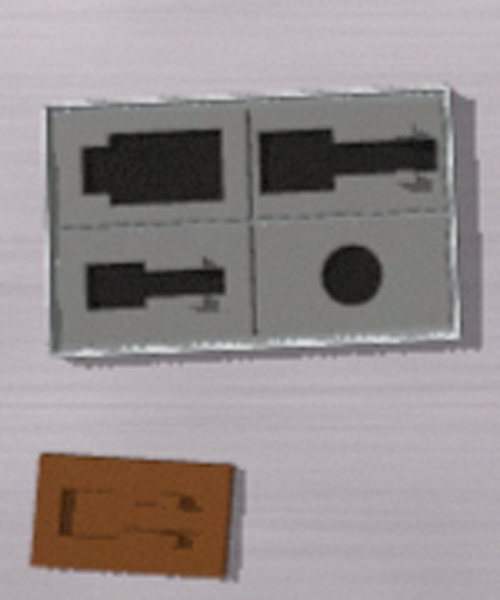

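View pics/topR.png

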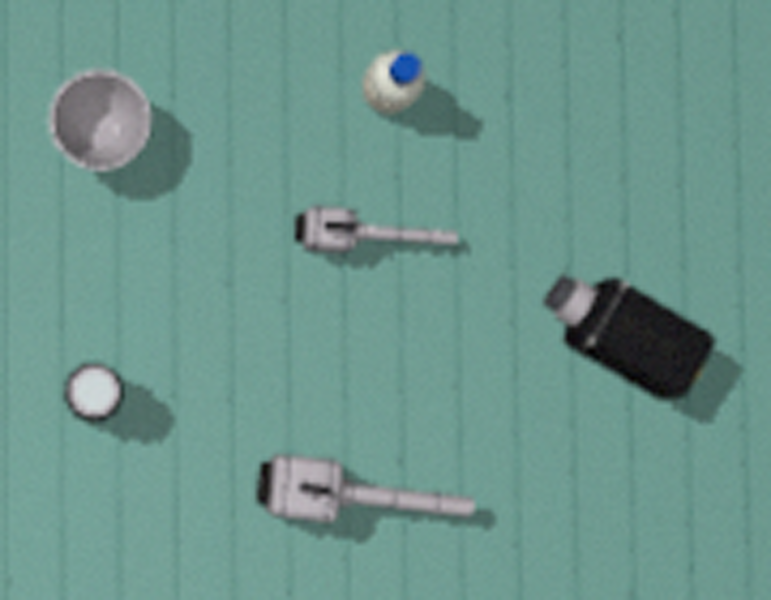

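The top view shows the four parts on the mat: camera head at (398,178), lens (272,190), big sleeve (333,215), small sleeve (338,154). Their caps and nose point left, which is +y. Tray pockets: camera at (136,160), big sleeve (196,158), small sleeve (137,196), lens (196,192).

There are two candidates for nest_small_sleeve: grey in the tray at (137,196), and brown on the table at (130,264). The enlarged crop confirms the grey one, in the aluminium tray, fits. The brown one is the look-alike and stays alone.

```bash
python3 - <<'E'
from h import *
s=shot('top')
Rc=lambda p:(p[0]/4.283+250-.4,p[1]/4.283+100-.4); Lc=lambda p:(p[0]/3.333+90-.35,p[1]/3.333+110-.35)
def seg(n,a,b,z,C):
    A=ray(s,*C(a),z);B=ray(s,*C(b),z); d=A-B
    print(n,A[:2].round(4),B[:2].round(4),'mid',((A+B)/2)[:2].round(4),'yaw of y minus 90deg',round(np.degrees(np.arctan2(-d[0],d[1])),1),'len',np.linalg.norm(d).round(3))
seg('small',(297,226),(459,240),.016,Rc)
seg('big',(260,481),(474,507),.021,Rc)
seg('camE1',(620,280),(714,340),.043,Rc);seg('camE2',(568,340),(668,398),.043,Rc)
seg('camaxis',(562,297),(690,372),.023,Rc)
seg('lens',(66,392),(123,392),.045,Rc)
seg('trayT',(48,105),(448,88),.022,Lc);seg('trayB',(52,355),(460,338),.022,Lc);seg('div',(60,226),(440,211),.015,Lc)
seg('ncam',(83,171),(221,164),.015,Lc)
seg('nbig',(261,163),(436,154),.015,Lc)
seg('nsmall',(87,287),(224,281),.015,Lc)
seg('nlens',(322,275),(382,275),.015,Lc)
E
```

```text
small [ 0.5655 -0.2007] [ 0.5562 -0.3025] mid [ 0.5608 -0.2516] yaw of y minus 90deg -5.2 len 0.102
big [ 0.4051 -0.175 ] [ 0.3886 -0.3076] mid [ 0.3969 -0.2413] yaw of y minus 90deg -7.1 len 0.134
camE1 [ 0.5276 -0.3938] [ 0.4906 -0.4502] mid [ 0.5091 -0.422 ] yaw of y minus 90deg -33.3 len 0.067
camE2 [ 0.4909 -0.3613] [ 0.4552 -0.4213] mid [ 0.4731 -0.3913] yaw of y minus 90deg -30.7 len 0.07
camaxis [ 0.5192 -0.3642] [ 0.4721 -0.4426] mid [ 0.4956 -0.4034] yaw of y minus 90deg -31.0 len 0.091
lens [ 0.46   -0.0542] [ 0.4599 -0.089 ] mid [ 0.4599 -0.0716] yaw of y minus 90deg -0.2 len 0.035
trayT [0.5978 0.381 ] [0.6101 0.0556] mid [0.604  0.2183] yaw of y minus 90deg 2.2 len 0.326
trayB [0.3952 0.3737] [0.4079 0.0455] mid [0.4016 0.2096] yaw of y minus 90deg 2.2 len 0.328
div [0.4996 0.372 ] [0.5107 0.0625] mid [0.5052 0.2173] yaw of y minus 90deg 2.1 len 0.31
ncam [0.5445 0.354 ] [0.5498 0.2412] mid [0.5472 0.2976] yaw of y minus 90deg 2.7 len 0.113
nbig [0.5505 0.2086] [0.5573 0.0659] mid [0.5539 0.1372] yaw of y minus 90deg 2.7 len 0.143
nsmall [0.4499 0.349 ] [0.4545 0.2376] mid [0.4522 0.2933] yaw of y minus 90deg 2.3 len 0.111
nlens [0.4591 0.1581] [0.4589 0.1094] mid [0.459  0.1337] yaw of y minus 90deg -0.2 len 0.049
```

Emit:
drive_tool(moves=[{"jaw": 0, "slide": [0, 0, -0.1], "rot": [0, 0, 0.16]}, {"jaw": 0, "slide": [0, 0, -0.15], "rot": [0, 0, 0.32]}, {"jaw": 0, "slide": [0, 0, -0.15], "rot": [0, 0, 0.48]}, {"jaw": 0, "slide": [0, 0, -0.15], "rot": [0, 0, 0.64]}, {"jaw": 0, "slide": [0, 0, -0.15], "rot": [0, 0, 0.8]}, {"jaw": 0, "slide": [0, 0, -0.15], "rot": [0, 0, 0.9]}, {"jaw": 0, "slide": [0, 0, -0.15], "rot": [0, 0, 1]}, {"jaw": 0, "slide": [0, 0, -0.15], "rot": [0, 0, 1]}])

```text
time_s: 1.82
eef_pos: [0.1786, 0.5466, 0.259]
tool_rot: [0.524, 0.852, 0.0, -0.0]
force: [1.1, 0.5, -0.3]
finger_gap: 0.0917
```

```bash
cat > to.py <<'E'
# usage: to.py x y z thetadeg ... : relative slide/rot from the current pose, several targets
import sys; from h import *
o=r.get_obs(); p=o['eef_pos']; M=R.from_quat(o['tool_rot']).as_matrix(); th=np.arctan2(M[1,1],M[0,1])
a=np.array(sys.argv[1:],float).reshape(-1,4)
print('th',np.degrees(th).round(1),'tilt',np.degrees(np.arccos(-M[2,2])).round(2),'p',p.round(4),'q16',o['qpos'][[0,5]].round(2),'gap',round(o['finger_gap'],4))
for t in a:
    d=(th-np.radians(t[3])+np.pi/2)%np.pi-np.pi/2
    print(t,'slide',(M.T@(t[:3]-p)/.3).round(3),'rotz',round(d/(np.pi/4),3),'mm',np.linalg.norm(t[:3]-p).round(3)*1000)
E
python3 to.py 0.32 0.24 0.25 0 0.463 -0.0735 0.15 0
```

```text
th 26.8 tilt 0.0 p [0.1786 0.5466 0.259 ] q16 [1.24 0.77] gap 0.0917
[0.32 0.24 0.25 0.  ] slide [-1.125 -0.041  0.03 ] rotz 0.596 mm 338.0
[ 0.463  -0.0735  0.15    0.    ] slide [-2.272 -0.087  0.363] rotz 0.596 mm 691.0
```

Emit:
drive_tool(moves=[{"jaw": 0, "slide": [-1, -0.04, 0], "rot": [0, 0, 0.6]}, {"jaw": 0, "slide": [-1, -0.04, 0], "rot": [0, 0, 0.6]}, {"jaw": 0, "slide": [-1, -0.04, 0], "rot": [0, 0, 0.6]}, {"jaw": 0, "slide": [-1, -0.04, 0], "rot": [0, 0, 0.6]}, {"jaw": 0, "slide": [-1, -0.04, 0], "rot": [0, 0, 0.6]}, {"jaw": 0, "slide": [-1, -0.04, 0], "rot": [0, 0, 0.6]}, {"jaw": 0, "slide": [-1, -0.04, 0], "rot": [0, 0, 0.6]}, {"jaw": 0, "slide": [-1, -0.04, 0], "rot": [0, 0, 0.6]}])

```text
time_s: 2.48
eef_pos: [0.3048, 0.269, 0.2592]
tool_rot: [0.709, 0.706, -0.0, 0.001]
force: [-0.1, 0.5, -0.8]
finger_gap: 0.0917
```

```bash
python3 to.py 0.463 -0.0735 0.15 0
```

```text
th -0.2 tilt 0.15 p [0.3048 0.269  0.2592] q16 [0.7 0.7] gap 0.0917
[ 0.463  -0.0735  0.15    0.    ] slide [-1.139  0.531  0.367] rotz -0.005 mm 393.0
```

Emit:
drive_tool(moves=[{"jaw": 0, "slide": [-1, 0.53, 0.2], "rot": [0, 0, 0]}, {"jaw": 0, "slide": [-1, 0.53, 0.2], "rot": [0, 0, 0]}, {"jaw": 0, "slide": [-1, 0.53, 0.2], "rot": [0, 0, 0]}, {"jaw": 0, "slide": [-1, 0.53, 0.2], "rot": [0, 0, 0]}, {"jaw": 0, "slide": [-1, 0.53, 0.2], "rot": [0, 0, 0]}, {"jaw": 0, "slide": [-1, 0.53, 0.2], "rot": [0, 0, 0]}, {"jaw": 0, "slide": [-1, 0.53, 0.2], "rot": [0, 0, 0]}, {"jaw": 0, "slide": [-1, 0.53, 0.2], "rot": [0, 0, 0]}])

```text
time_s: 3.15
eef_pos: [0.4577, -0.0183, 0.2008]
tool_rot: [0.707, 0.707, 0.0, 0.0]
force: [1.0, 1.0, 0.5]
finger_gap: 0.0908
```

```bash
python3 to.py 0.463 -0.0735 0.08 0 0.463 -0.0735 0.013 0
```

```text
th 0.0 tilt 0.06 p [ 0.4577 -0.0183  0.2008] q16 [-0.07 -0.07] gap 0.0908
[ 0.463  -0.0735  0.08    0.    ] slide [-0.184  0.017  0.403] rotz 0.0 mm 133.0
[ 0.463  -0.0735  0.013   0.    ] slide [-0.184  0.017  0.626] rotz 0.0 mm 196.0
```

Emit:
drive_tool(moves=[{"jaw": 0, "slide": [-0.12, 0.017, 0.06], "rot": [0, 0, 0]}, {"jaw": 0, "slide": [-0.18, 0.017, 0.15], "rot": [0, 0, 0]}, {"jaw": 0, "slide": [-0.18, 0.017, 0.25], "rot": [0, 0, 0]}, {"jaw": 0, "slide": [-0.18, 0.017, 0.35], "rot": [0, 0, 0]}, {"jaw": 0, "slide": [-0.18, 0.017, 0.4], "rot": [0, 0, 0]}, {"jaw": 0, "slide": [-0.18, 0.017, 0.4], "rot": [0, 0, 0]}, {"jaw": 0, "slide": [-0.18, 0.017, 0.4], "rot": [0, 0, 0]}, {"jaw": 0, "slide": [-0.18, 0.017, 0.4], "rot": [0, 0, 0]}])

```text
time_s: 3.82
eef_pos: [0.4632, -0.0706, 0.082]
tool_rot: [0.707, 0.707, 0.001, 0.001]
force: [0.6, -0.2, 0.4]
finger_gap: 0.0913
```

```bash
python3 to.py 0.463 -0.0735 0.013 0
```

```text
th -0.0 tilt 0.14 p [ 0.4632 -0.0706  0.082 ] q16 [-0.18 -0.18] gap 0.0913
[ 0.463  -0.0735  0.013   0.    ] slide [-0.01  -0.001  0.23 ] rotz -0.001 mm 69.0
```

Emit:
drive_tool(moves=[{"jaw": 0, "slide": [-0.01, 0, 0.1], "rot": [0, 0, 0]}, {"jaw": 0, "slide": [-0.01, 0, 0.18], "rot": [0, 0, 0]}, {"jaw": 0, "slide": [-0.01, 0, 0.23], "rot": [0, 0, 0]}, {"jaw": 0, "slide": [-0.01, 0, 0.23], "rot": [0, 0, 0]}, {"jaw": 0, "slide": [-0.01, 0, 0.23], "rot": [0, 0, 0]}, {"jaw": 0.7, "slide": [-0.01, 0, 0.23], "rot": [0, 0, 0]}, {"jaw": 0.7, "slide": [-0.01, 0, 0.23], "rot": [0, 0, 0]}, {"jaw": 0.7, "slide": [-0.01, 0, 0.23], "rot": [0, 0, 0]}], newtons=25)

```text
time_s: 4.48
eef_pos: [0.463, -0.0738, 0.0133]
tool_rot: [0.708, 0.707, 0.001, 0.001]
force: [0.2, -0.0, 0.0]
finger_gap: 0.0743
```

Emit:
drive_tool(moves=[{"jaw": 0.8, "slide": [0, 0, 0], "rot": [0, 0, 0]}, {"jaw": 0.8, "slide": [0, 0, 0], "rot": [0, 0, 0]}, {"jaw": 0.8, "slide": [0, 0, 0], "rot": [0, 0, 0]}, {"jaw": 0.8, "slide": [0, 0, 0], "rot": [0, 0, 0]}, {"jaw": 0.8, "slide": [0, 0, -0.03], "rot": [0, 0, 0]}, {"jaw": 0.8, "slide": [0, 0, -0.1], "rot": [0, 0, 0]}, {"jaw": 0.8, "slide": [0, 0, -0.2], "rot": [0, 0, 0]}, {"jaw": 0.8, "slide": [0, 0, -0.2], "rot": [0, 0, 0]}])

```text
time_s: 5.15
eef_pos: [0.4654, -0.0743, 0.0767]
tool_rot: [0.708, 0.707, 0.003, 0.004]
force: [0.7, 0.9, 0.3]
finger_gap: 0.0211
```

```bash
python3 - <<'E'
from h import *
s=shot('scene','s1.png'); P=r.get_obs()['eef_pos']; c=px(s,P).astype(int); print(c)
a=s['img'][max(0,c[1]-100):c[1]+80,max(0,c[0]-110):c[0]+110,::-1]; cv2.imwrite('pics/s1c.png',cv2.resize(a,None,fx=2.5,fy=2.5))
E
python3 to.py 0.4585 0.1325 0.08 0
```

```text
[236 183]
th -0.1 tilt 0.39 p [ 0.4642 -0.0741  0.0748] q16 [-0.18 -0.18] gap 0.0188
[0.4585 0.1325 0.08   0.    ] slide [ 0.689 -0.02  -0.018] rotz -0.002 mm 207.0
```

View pics/s1c.png

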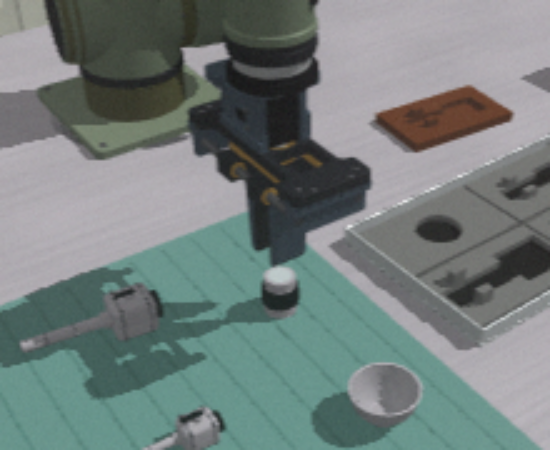

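The picture shows the lens still standing at about (237,208) and the gripper empty above it: I lifted before the slow fingers, about 80 mm/s, had closed. I'll reopen, go down again and wait.

Emit:
drive_tool(moves=[{"jaw": 0.3, "slide": [0, 0, 0], "rot": [0, 0, 0]}, {"jaw": 0.3, "slide": [0, 0, 0], "rot": [0, 0, 0]}, {"jaw": 0.3, "slide": [0, 0, 0], "rot": [0, 0, 0]}, {"jaw": 0.3, "slide": [0, 0, 0], "rot": [0, 0, 0]}, {"jaw": 0.3, "slide": [0, 0, 0], "rot": [0, 0, 0]}, {"jaw": 0.3, "slide": [0, 0, 0], "rot": [0, 0, 0]}, {"jaw": 0.3, "slide": [0, 0, 0], "rot": [0, 0, 0]}, {"jaw": 0.3, "slide": [0, 0, 0], "rot": [0, 0, 0]}])

```text
time_s: 5.87
eef_pos: [0.4618, -0.0737, 0.0718]
tool_rot: [0.708, 0.707, -0.0, -0.0]
force: [0.1, -0.1, -0.1]
finger_gap: 0.0637
```

```bash
python3 - <<'E'
from h import *
for c in ['scene','top']:
    s=shot(c)
    for d in pinpoint(c,'lens')[:2]: print(c,d['conf'],w(s,d['at']).round(4))
E
python3 to.py 0.463 -0.0735 0.013 0
```

```text
scene 0.63 [ 0.4634 -0.0745  0.0094]
th -0.1 tilt 0.01 p [ 0.4619 -0.0737  0.0719] q16 [-0.18 -0.18] gap 0.0639
[ 0.463  -0.0735  0.013   0.    ] slide [0.001 0.004 0.196] rotz -0.002 mm 59.0
```

Emit:
drive_tool(moves=[{"jaw": 0.3, "slide": [0, 0, 0.1], "rot": [0, 0, 0]}, {"jaw": 0.3, "slide": [0, 0, 0.195], "rot": [0, 0, 0]}, {"jaw": 0.8, "slide": [0, 0, 0.195], "rot": [0, 0, 0]}, {"jaw": 0.8, "slide": [0, 0, 0.195], "rot": [0, 0, 0]}, {"jaw": 0.8, "slide": [0, 0, 0.195], "rot": [0, 0, 0]}, {"jaw": 0.8, "slide": [0, 0, 0.195], "rot": [0, 0, 0]}, {"jaw": 0.8, "slide": [0, 0, 0.195], "rot": [0, 0, 0]}, {"jaw": 0.8, "slide": [0, 0, 0.195], "rot": [0, 0, 0]}])

```text
time_s: 6.73
eef_pos: [0.463, -0.0738, 0.0148]
tool_rot: [0.708, 0.707, 0.001, 0.001]
force: [0.1, -0.0, 5.3]
finger_gap: 0.0351
```

Emit:
drive_tool(moves=[{"jaw": 0.8, "slide": [0, 0, 0], "rot": [0, 0, 0]}, {"jaw": 0.8, "slide": [0, 0, 0], "rot": [0, 0, 0]}, {"jaw": 0.8, "slide": [0, 0, -0.03], "rot": [0, 0, 0]}, {"jaw": 0.8, "slide": [0, 0, -0.1], "rot": [0, 0, 0]}, {"jaw": 0.8, "slide": [0, 0, -0.18], "rot": [0, 0, 0]}, {"jaw": 0.8, "slide": [0, 0, -0.25], "rot": [0, 0, 0]}, {"jaw": 0.8, "slide": [0, 0, -0.25], "rot": [0, 0, 0]}, {"jaw": 0.8, "slide": [0, 0, -0.25], "rot": [0, 0, 0]}])

```text
time_s: 7.4
eef_pos: [0.4625, -0.0737, 0.0897]
tool_rot: [0.708, 0.707, 0.001, 0.001]
force: [-0.1, -0.2, -2.7]
finger_gap: 0.0352
```

```bash
python3 - <<'E'
from h import *
s=shot('scene')
for d in pinpoint('scene','lens')[:2]: print(d['conf'],w(s,d['at']).round(4))
E
python3 to.py 0.4585 0.1325 0.087 0
```

```text
0.64 [ 0.4619 -0.0736  0.0807]
0.64 [0.4557 0.1323 0.0053]
th -0.1 tilt 0.09 p [ 0.461  -0.0735  0.0878] q16 [-0.18 -0.18] gap 0.0353
[0.4585 0.1325 0.087  0.    ] slide [ 0.687 -0.009  0.003] rotz -0.002 mm 206.0
```

Emit:
drive_tool(moves=[{"jaw": 0.8, "slide": [0.08, 0, 0], "rot": [0, 0, 0]}, {"jaw": 0.8, "slide": [0.2, 0, 0], "rot": [0, 0, 0]}, {"jaw": 0.8, "slide": [0.34, -0.005, 0], "rot": [0, 0, 0]}, {"jaw": 0.8, "slide": [0.48, -0.01, 0], "rot": [0, 0, 0]}, {"jaw": 0.8, "slide": [0.6, -0.01, 0], "rot": [0, 0, 0]}, {"jaw": 0.8, "slide": [0.687, -0.01, 0], "rot": [0, 0, 0]}, {"jaw": 0.8, "slide": [0.687, -0.01, 0], "rot": [0, 0, 0]}, {"jaw": 0.8, "slide": [0.687, -0.01, 0], "rot": [0, 0, 0]}])

```text
time_s: 8.17
eef_pos: [0.4581, 0.1332, 0.0871]
tool_rot: [0.707, 0.708, -0.001, -0.001]
force: [0.2, -0.3, -1.6]
finger_gap: 0.0359
```

```bash
python3 - <<'E'
from h import *
s=shot('scene')
for d in pinpoint('scene','lens')[:2]: print(d['conf'],w(s,d['at']).round(4))
E
python3 to.py 0.4585 0.1325 0.020 0
```

```text
0.66 [0.4586 0.138  0.0018]
0.58 [0.4575 0.1326 0.0786]
th -0.1 tilt 0.15 p [0.4584 0.1316 0.0875] q16 [0.26 0.26] gap 0.0352
[0.4585 0.1325 0.02   0.    ] slide [0.003 0.001 0.225] rotz -0.002 mm 67.0
```

Emit:
drive_tool(moves=[{"jaw": 0.8, "slide": [0, 0, 0.06], "rot": [0, 0, 0]}, {"jaw": 0.8, "slide": [0, 0, 0.13], "rot": [0, 0, 0]}, {"jaw": 0.8, "slide": [0, 0, 0.18], "rot": [0, 0, 0]}, {"jaw": 0.8, "slide": [0, 0, 0.21], "rot": [0, 0, 0]}, {"jaw": 0.8, "slide": [0, 0, 0.225], "rot": [0, 0, 0]}, {"jaw": 0.8, "slide": [0, 0, 0.225], "rot": [0, 0, 0]}, {"jaw": 0.8, "slide": [0, 0, 0.225], "rot": [0, 0, 0]}, {"jaw": 0.48, "slide": [0, 0, 0.225], "rot": [0, 0, 0]}])

```text
time_s: 8.93
eef_pos: [0.4601, 0.1324, 0.0218]
tool_rot: [0.708, 0.706, 0.001, 0.0]
force: [0.6, -0.8, -0.5]
finger_gap: 0.0395
```

Emit:
drive_tool(moves=[{"jaw": 0.48, "slide": [0, 0, 0], "rot": [0, 0, 0]}, {"jaw": 0.48, "slide": [0, 0, 0], "rot": [0, 0, 0]}, {"jaw": 0.48, "slide": [0, 0, 0], "rot": [0, 0, 0]}, {"jaw": 0.48, "slide": [0, 0, -0.03], "rot": [0, 0, 0]}, {"jaw": 0.3, "slide": [0, 0, -0.15], "rot": [0, 0, 0]}, {"jaw": 0.3, "slide": [0, 0, -0.28], "rot": [0, 0, 0]}, {"jaw": 0.3, "slide": [0, 0, -0.4], "rot": [0, 0, 0]}, {"jaw": 0.3, "slide": [-0.1, -0.05, -0.4], "rot": [0, 0, 0]}])

```text
time_s: 9.6
eef_pos: [0.4521, 0.1063, 0.1489]
tool_rot: [0.707, 0.708, 0.009, 0.005]
force: [2.2, -0.8, 0.6]
finger_gap: 0.0637
```

```bash
python3 - <<'E'
from h import *
s=shot('scene')
for d in pinpoint('scene','lens')[:2]: print(d['conf'],w(s,d['at']).round(4))
E
python3 to.py 0.4018 -0.2018 0.11 -7
```

```text
0.48 [0.4621 0.1309 0.0124]
0.23 [ 5.545e-01  1.369e-01 -2.000e-04]
th -0.2 tilt 0.14 p [0.4431 0.1007 0.1433] q16 [0.2 0.2] gap 0.064
[ 0.4018 -0.2018  0.11   -7.    ] slide [-1.009 -0.135  0.111] rotz 0.152 mm 307.0
```

Emit:
drive_tool(moves=[{"jaw": 0.2, "slide": [-1, -0.135, 0.11], "rot": [0, 0, 0.15]}, {"jaw": 0.2, "slide": [-1, -0.135, 0.11], "rot": [0, 0, 0.15]}, {"jaw": 0.2, "slide": [-1, -0.135, 0.11], "rot": [0, 0, 0.15]}, {"jaw": 0.2, "slide": [-1, -0.135, 0.11], "rot": [0, 0, 0.15]}, {"jaw": 0.2, "slide": [-1, -0.135, 0.11], "rot": [0, 0, 0.15]}, {"jaw": 0.2, "slide": [-1, -0.135, 0.11], "rot": [0, 0, 0.15]}, {"jaw": 0.2, "slide": [-1, -0.135, 0.11], "rot": [0, 0, 0.15]}, {"jaw": 0.2, "slide": [-1, -0.135, 0.11], "rot": [0, 0, 0.15]}])

```text
time_s: 10.37
eef_pos: [0.4024, -0.2016, 0.1076]
tool_rot: [0.749, 0.662, -0.001, 0.0]
force: [0.2, 0.2, -0.3]
finger_gap: 0.0732
```

```bash
python3 - <<'E'
from h import *
s=shot('top')
for d in pinpoint('top','lens')[:2]: print(d['conf'],w(s,d['at']).round(4))
E
python3 to.py 0.4018 -0.2018 0.013 -7
```

```text
0.67 [0.4572 0.1345 0.0037]
0.56 [ 0.6516 -0.2635  0.0021]
th -7.1 tilt 0.04 p [ 0.4027 -0.1994  0.1076] q16 [-0.49 -0.36] gap 0.073
[ 0.4018 -0.2018  0.013  -7.    ] slide [-0.008 -0.002  0.315] rotz -0.002 mm 95.0
```

Emit:
drive_tool(moves=[{"jaw": 0.2, "slide": [-0.006, 0, 0.12], "rot": [0, 0, 0]}, {"jaw": 0.2, "slide": [-0.006, 0, 0.22], "rot": [0, 0, 0]}, {"jaw": 0.2, "slide": [-0.006, 0, 0.3], "rot": [0, 0, 0]}, {"jaw": 0.2, "slide": [-0.006, 0, 0.315], "rot": [0, 0, 0]}, {"jaw": 0.2, "slide": [-0.006, 0, 0.315], "rot": [0, 0, 0]}, {"jaw": 0.8, "slide": [-0.006, 0, 0.315], "rot": [0, 0, 0]}, {"jaw": 0.8, "slide": [-0.006, 0, 0.315], "rot": [0, 0, 0]}, {"jaw": 0.8, "slide": [-0.006, 0, 0.315], "rot": [0, 0, 0]}])

```text
time_s: 11.13
eef_pos: [0.4042, -0.1995, 0.0148]
tool_rot: [0.748, 0.664, 0.001, 0.001]
force: [0.0, 0.4, 0.1]
finger_gap: 0.0558
```

Emit:
drive_tool(moves=[{"jaw": 0.8, "slide": [0, 0, 0], "rot": [0, 0, 0]}, {"jaw": 0.8, "slide": [0, 0, 0], "rot": [0, 0, 0]}, {"jaw": 0.8, "slide": [0, 0, 0], "rot": [0, 0, 0]}, {"jaw": 0.8, "slide": [0, 0, 0], "rot": [0, 0, 0]}, {"jaw": 0.8, "slide": [0, 0, 0], "rot": [0, 0, 0]}, {"jaw": 0.8, "slide": [0, 0, 0], "rot": [0, 0, 0]}, {"jaw": 0.8, "slide": [0, 0, 0], "rot": [0, 0, 0]}, {"jaw": 0.8, "slide": [0, 0, 0], "rot": [0, 0, 0]}], newtons=30)

```text
time_s: 11.8
eef_pos: [0.4033, -0.1994, 0.014]
tool_rot: [0.748, 0.664, 0.0, 0.0]
force: [-0.6, 0.6, 6.9]
finger_gap: 0.0377
```

Emit:
drive_tool(moves=[{"jaw": 0.8, "slide": [0, 0, -0.03], "rot": [0, 0, 0]}, {"jaw": 0.8, "slide": [0, 0, -0.1], "rot": [0, 0, 0]}, {"jaw": 0.8, "slide": [0, 0, -0.18], "rot": [0, 0, 0]}, {"jaw": 0.8, "slide": [0, 0, -0.28], "rot": [0, 0, 0]}, {"jaw": 0.8, "slide": [0, 0, -0.35], "rot": [0, 0, 0]}, {"jaw": 0.8, "slide": [0, 0, -0.35], "rot": [0, 0, 0]}, {"jaw": 0.8, "slide": [0, 0, -0.35], "rot": [0, 0, 0]}, {"jaw": 0.8, "slide": [0, 0, -0.35], "rot": [0, 0, 0]}])

```text
time_s: 12.47
eef_pos: [0.402, -0.1988, 0.1176]
tool_rot: [0.748, 0.664, -0.0, -0.001]
force: [0.5, -0.0, -2.0]
finger_gap: 0.0376
```

```bash
python3 - <<'E'
from h import *
for c in ['scene','top']:
    s=shot(c,c+'2.png')
    for d in pinpoint(c,'big_sleeve')[:2]: print(c,d['conf'],w(s,d['at']).round(4))
P=r.get_obs()['eef_pos']
s=shot('scene'); c=px(s,P).astype(int)
a=s['img'][max(0,c[1]-80):c[1]+70,max(0,c[0]-110):c[0]+110,::-1]; cv2.imwrite('pics/s2c.png',cv2.resize(a,None,fx=2.5,fy=2.5))
E
python3 to.py 0.5524 0.1745 0.12 2.3
```

```text
scene 0.9 [ 0.3943 -0.2403  0.1097]
th -6.8 tilt 0.14 p [ 0.4024 -0.1989  0.1174] q16 [-0.48 -0.37] gap 0.0376
[0.5524 0.1745 0.12   2.3   ] slide [ 1.295  0.348 -0.008] rotz -0.203 mm 402.0
```

View pics/s2c.png

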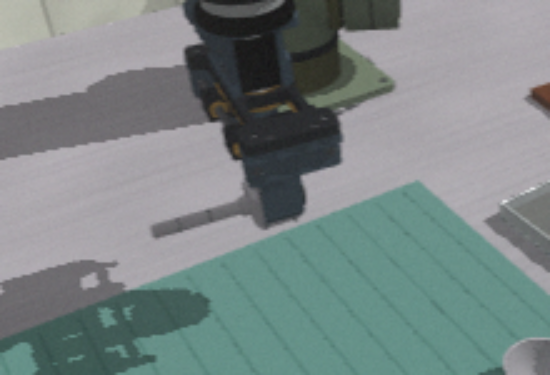

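Emit:
drive_tool(moves=[{"jaw": 0.8, "slide": [0.1, 0.027, 0], "rot": [0, 0, -0.03]}, {"jaw": 0.8, "slide": [0.22, 0.06, 0], "rot": [0, 0, -0.06]}, {"jaw": 0.8, "slide": [0.35, 0.095, 0], "rot": [0, 0, -0.09]}, {"jaw": 0.8, "slide": [0.48, 0.13, 0], "rot": [0, 0, -0.12]}, {"jaw": 0.8, "slide": [0.61, 0.165, 0], "rot": [0, 0, -0.15]}, {"jaw": 0.8, "slide": [0.74, 0.2, 0], "rot": [0, 0, -0.18]}, {"jaw": 0.8, "slide": [0.87, 0.235, 0], "rot": [0, 0, -0.2]}, {"jaw": 0.8, "slide": [1, 0.27, 0], "rot": [0, 0, -0.2]}])

```text
time_s: 13.38
eef_pos: [0.5192, 0.091, 0.1178]
tool_rot: [0.693, 0.721, -0.0, -0.0]
force: [0.0, -1.1, -2.0]
finger_gap: 0.0381
```

```bash
python3 to.py 0.5524 0.1765 0.09 2.3
```

```text
th 2.2 tilt 0.07 p [0.5192 0.091  0.1178] q16 [0.15 0.11] gap 0.0381
[0.5524 0.1765 0.09   2.3   ] slide [0.281 0.122 0.092] rotz -0.002 mm 96.0
```

Emit:
drive_tool(moves=[{"jaw": 0.8, "slide": [0.09, 0.04, 0], "rot": [0, 0, 0]}, {"jaw": 0.8, "slide": [0.18, 0.08, 0.02], "rot": [0, 0, 0]}, {"jaw": 0.8, "slide": [0.25, 0.11, 0.05], "rot": [0, 0, 0]}, {"jaw": 0.8, "slide": [0.281, 0.122, 0.09], "rot": [0, 0, 0]}, {"jaw": 0.8, "slide": [0.281, 0.122, 0.13], "rot": [0, 0, 0]}, {"jaw": 0.8, "slide": [0.281, 0.122, 0.15], "rot": [0, 0, 0]}, {"jaw": 0.8, "slide": [0.281, 0.122, 0.15], "rot": [0, 0, 0]}, {"jaw": 0.8, "slide": [0.281, 0.122, 0.15], "rot": [0, 0, 0]}])

```text
time_s: 14.05
eef_pos: [0.5519, 0.1736, 0.0728]
tool_rot: [0.694, 0.72, -0.001, -0.0]
force: [0.4, 0.3, -1.1]
finger_gap: 0.0379
```

```bash
python3 - <<'E'
from h import *
for c in ['scene','top']:
    s=shot(c,c+'3.png')
    for t in ['big_sleeve','nest_big_sleeve']:
        for d in pinpoint(c,t)[:2]: print(c,t,d['conf'],w(s,d['at']).round(4))
P=r.get_obs()['eef_pos']
s=shot('scene'); c=px(s,P).astype(int)
a=s['img'][max(0,c[1]-60):c[1]+60,max(0,c[0]-80):c[0]+80,::-1]; cv2.imwrite('pics/s3c.png',cv2.resize(a,None,fx=4,fy=4,interpolation=cv2.INTER_CUBIC))
E
python3 to.py 0.5524 0.1765 0.019 2.3
```

```text
scene big_sleeve 0.64 [0.5504 0.1304 0.0659]
scene big_sleeve 0.5 [0.4559 0.1337 0.0054]
scene nest_big_sleeve 0.55 [0.5553 0.1374 0.0012]
top big_sleeve 0.71 [0.5513 0.1359 0.0616]
top nest_big_sleeve 0.95 [0.5544 0.1346 0.0018]
th 2.1 tilt 0.06 p [0.5528 0.1744 0.074 ] q16 [0.29 0.25] gap 0.0379
[0.5524 0.1765 0.019  2.3   ] slide [ 0.007 -0.001  0.183] rotz -0.004 mm 55.0
```

View pics/s3c.png

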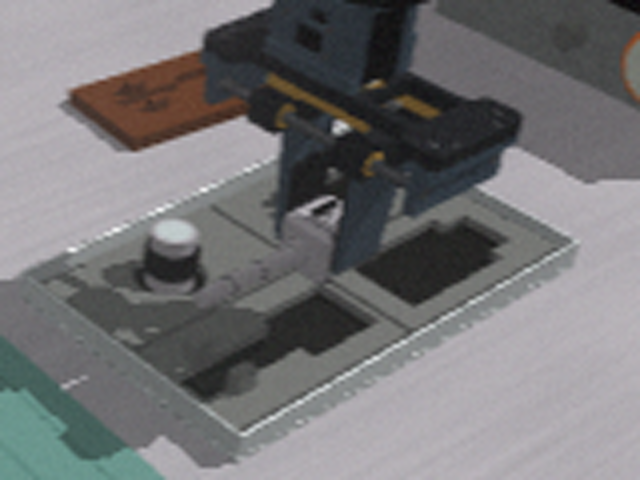

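The lens stands upright in the round pocket. The sleeve is level over its pocket, tube towards the cheeks. I'll lower it.

Emit:
drive_tool(moves=[{"jaw": 0.8, "slide": [0.004, 0.005, 0.05], "rot": [0, 0, 0]}, {"jaw": 0.8, "slide": [0.004, 0.005, 0.1], "rot": [0, 0, 0]}, {"jaw": 0.8, "slide": [0.004, 0.005, 0.14], "rot": [0, 0, 0]}, {"jaw": 0.8, "slide": [0.004, 0.005, 0.165], "rot": [0, 0, 0]}, {"jaw": 0.8, "slide": [0.004, 0.005, 0.18], "rot": [0, 0, 0]}, {"jaw": 0.8, "slide": [0.004, 0.005, 0.185], "rot": [0, 0, 0]}, {"jaw": 0.8, "slide": [0.004, 0.005, 0.185], "rot": [0, 0, 0]}, {"jaw": 0.8, "slide": [0.004, 0.005, 0.185], "rot": [0, 0, 0]}])

```text
time_s: 15.07
eef_pos: [0.5546, 0.176, 0.0186]
tool_rot: [0.694, 0.72, 0.001, 0.0]
force: [-0.4, 0.5, -1.3]
finger_gap: 0.038
```

Emit:
drive_tool(moves=[{"jaw": 0.46, "slide": [0, 0, 0], "rot": [0, 0, 0]}, {"jaw": 0.46, "slide": [0, 0, 0], "rot": [0, 0, 0]}, {"jaw": 0.46, "slide": [0, 0, 0], "rot": [0, 0, 0]}, {"jaw": 0.46, "slide": [0, 0, 0], "rot": [0, 0, 0]}, {"jaw": 0.46, "slide": [0, 0, -0.04], "rot": [0, 0, 0]}, {"jaw": 0.46, "slide": [0, 0, -0.16], "rot": [0, 0, 0]}, {"jaw": 0.4, "slide": [0, 0, -0.28], "rot": [0, 0, 0]}, {"jaw": 0.4, "slide": [0, 0, -0.38], "rot": [0, 0, 0]}])

```text
time_s: 15.73
eef_pos: [0.5543, 0.1759, 0.1341]
tool_rot: [0.694, 0.72, 0.001, 0.0]
force: [0.1, 0.3, 0.4]
finger_gap: 0.0548
```

```bash
python3 to.py 0.5647 -0.222 0.12 -5.2
```

```text
th 2.2 tilt 0.07 p [0.5543 0.1759 0.1341] q16 [0.29 0.25] gap 0.0548
[ 0.5647 -0.222   0.12   -5.2   ] slide [-1.327 -0.015  0.046] rotz 0.163 mm 398.0
```

Emit:
drive_tool(moves=[{"jaw": 0.4, "slide": [-1, -0.012, 0], "rot": [0, 0, 0.163]}, {"jaw": 0.4, "slide": [-1, -0.012, 0], "rot": [0, 0, 0.163]}, {"jaw": 0.4, "slide": [-1, -0.012, 0], "rot": [0, 0, 0.163]}, {"jaw": 0.4, "slide": [-1, -0.012, 0], "rot": [0, 0, 0.163]}, {"jaw": 0.4, "slide": [-1, -0.012, 0], "rot": [0, 0, 0.163]}, {"jaw": 0.4, "slide": [-1, -0.012, 0], "rot": [0, 0, 0.163]}, {"jaw": 0.4, "slide": [-1, -0.012, 0], "rot": [0, 0, 0.163]}, {"jaw": 0.4, "slide": [-1, -0.012, 0], "rot": [0, 0, 0.163]}])

```text
time_s: 16.4
eef_pos: [0.5618, -0.1299, 0.1322]
tool_rot: [0.74, 0.673, -0.0, 0.001]
force: [-0.1, -0.0, -0.2]
finger_gap: 0.0547
```

```bash
python3 - <<'E'
from h import *
for c in ['scene','top']:
    s=shot(c)
    for t in ['big_sleeve','small_sleeve']:
        for d in pinpoint(c,t)[:2]: print(c,t,d['conf'],w(s,d['at']).round(4))
E
python3 to.py 0.5647 -0.222 0.085 -5.2
```

```text
scene big_sleeve 0.83 [0.5537 0.1347 0.0111]
scene small_sleeve 0.69 [ 0.5651 -0.2497 -0.0007]
top big_sleeve 0.73 [0.5522 0.1384 0.0051]
top small_sleeve 0.61 [ 0.5639 -0.2499  0.0044]
th -5.1 tilt 0.04 p [ 0.5616 -0.1224  0.1319] q16 [-0.23 -0.15] gap 0.0546
[ 0.5647 -0.222   0.085  -5.2   ] slide [-0.33   0.04   0.156] rotz 0.003 mm 110.0
```

Emit:
drive_tool(moves=[{"jaw": 0.4, "slide": [-0.12, 0.015, 0], "rot": [0, 0, 0]}, {"jaw": 0.4, "slide": [-0.24, 0.03, 0], "rot": [0, 0, 0]}, {"jaw": 0.4, "slide": [-0.33, 0.043, 0.06], "rot": [0, 0, 0]}, {"jaw": 0.4, "slide": [-0.33, 0.043, 0.13], "rot": [0, 0, 0]}, {"jaw": 0.4, "slide": [-0.33, 0.043, 0.18], "rot": [0, 0, 0]}, {"jaw": 0.4, "slide": [-0.33, 0.043, 0.22], "rot": [0, 0, 0]}, {"jaw": 0.4, "slide": [-0.33, 0.043, 0.22], "rot": [0, 0, 0]}, {"jaw": 0.4, "slide": [-0.33, 0.043, 0.22], "rot": [0, 0, 0]}])

```text
time_s: 17.37
eef_pos: [0.5657, -0.2223, 0.0656]
tool_rot: [0.738, 0.675, -0.0, -0.001]
force: [0.4, 0.2, 0.1]
finger_gap: 0.0547
```

```bash
python3 to.py 0.5657 -0.2215 0.0125 -5.2
```

```text
th -5.1 tilt 0.08 p [ 0.5657 -0.2223  0.0656] q16 [-0.39 -0.31] gap 0.0547
[ 0.5657 -0.2215  0.0125 -5.2   ] slide [0.003 0.    0.177] rotz 0.003 mm 53.0
```

Emit:
drive_tool(moves=[{"jaw": 0.4, "slide": [0, 0, 0.08], "rot": [0, 0, 0]}, {"jaw": 0.4, "slide": [0, 0, 0.14], "rot": [0, 0, 0]}, {"jaw": 0.4, "slide": [0, 0, 0.177], "rot": [0, 0, 0]}, {"jaw": 0.4, "slide": [0, 0, 0.177], "rot": [0, 0, 0]}, {"jaw": 0.9, "slide": [0, 0, 0.177], "rot": [0, 0, 0]}, {"jaw": 0.9, "slide": [0, 0, 0.177], "rot": [0, 0, 0]}, {"jaw": 0.9, "slide": [0, 0, 0.177], "rot": [0, 0, 0]}, {"jaw": 0.9, "slide": [0, 0, 0.177], "rot": [0, 0, 0]}], newtons=20)

```text
time_s: 18.03
eef_pos: [0.5663, -0.2241, 0.014]
tool_rot: [0.738, 0.674, 0.0, 0.001]
force: [-0.6, -0.3, -0.4]
finger_gap: 0.031
```

Emit:
drive_tool(moves=[{"jaw": 0.9, "slide": [0, 0, 0], "rot": [0, 0, 0]}, {"jaw": 0.9, "slide": [0, 0, 0], "rot": [0, 0, 0]}, {"jaw": 0.9, "slide": [0, 0, 0], "rot": [0, 0, 0]}, {"jaw": 0.9, "slide": [0, 0, 0], "rot": [0, 0, 0]}, {"jaw": 0.9, "slide": [0, 0, -0.03], "rot": [0, 0, 0]}, {"jaw": 0.9, "slide": [0, 0, -0.1], "rot": [0, 0, 0]}, {"jaw": 0.9, "slide": [0, 0, -0.22], "rot": [0, 0, 0]}, {"jaw": 0.9, "slide": [0, 0, -0.34], "rot": [0, 0, 0]}])

```text
time_s: 18.7
eef_pos: [0.5646, -0.2234, 0.115]
tool_rot: [0.738, 0.674, -0.001, -0.002]
force: [1.6, -0.9, 0.4]
finger_gap: 0.0257
```

```bash
python3 - <<'E'
from h import *
for c in ['scene','top']:
    s=shot(c,c+'4.png')
    for t in ['small_sleeve']:
        for d in pinpoint(c,t)[:2]: print(c,t,d['conf'],w(s,d['at']).round(4))
P=r.get_obs()['eef_pos']
s=shot('scene'); c=px(s,P).astype(int)
a=s['img'][max(0,c[1]-60):c[1]+60,max(0,c[0]-80):c[0]+80,::-1]; cv2.imwrite('pics/s4c.png',cv2.resize(a,None,fx=4,fy=4,interpolation=cv2.INTER_CUBIC))
E
python3 to.py 0.4513 0.322 0.12 2.3
```

```text
scene small_sleeve 0.72 [ 0.5587 -0.2534  0.1046]
scene small_sleeve 0.68 [0.4554 0.2935 0.0029]
th -5.2 tilt 0.07 p [ 0.5649 -0.2236  0.1144] q16 [-0.4  -0.31] gap 0.0261
[0.4513 0.322  0.12   2.3   ] slide [ 1.777 -0.541 -0.017] rotz -0.166 mm 557.0
```

View pics/s4c.png

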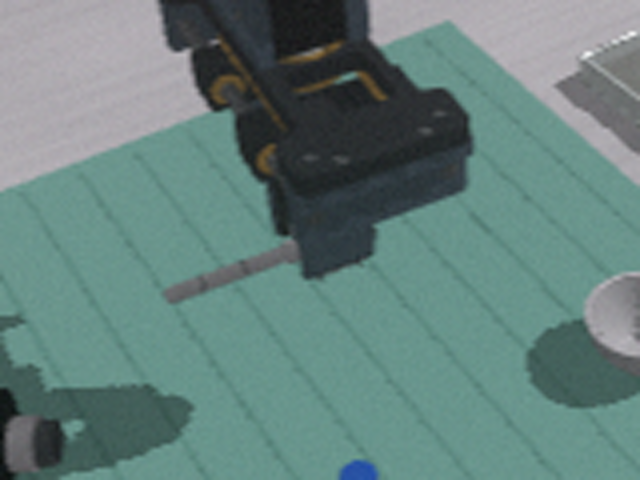

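Emit:
drive_tool(moves=[{"jaw": 0.9, "slide": [0.08, -0.02, 0], "rot": [0, 0, -0.04]}, {"jaw": 0.9, "slide": [0.19, -0.055, 0], "rot": [0, 0, -0.08]}, {"jaw": 0.9, "slide": [0.31, -0.09, 0], "rot": [0, 0, -0.12]}, {"jaw": 0.9, "slide": [0.43, -0.13, 0], "rot": [0, 0, -0.16]}, {"jaw": 0.9, "slide": [0.55, -0.165, 0], "rot": [0, 0, -0.166]}, {"jaw": 0.9, "slide": [0.68, -0.2, 0], "rot": [0, 0, -0.166]}, {"jaw": 0.9, "slide": [0.8, -0.24, 0], "rot": [0, 0, -0.166]}, {"jaw": 0.9, "slide": [0.92, -0.28, 0], "rot": [0, 0, -0.166]}])

```text
time_s: 19.62
eef_pos: [0.5048, 0.0601, 0.113]
tool_rot: [0.693, 0.721, -0.002, -0.001]
force: [0.7, 0.3, -0.4]
finger_gap: 0.0258
```

```bash
python3 to.py 0.4513 0.321 0.11 2.3
```

```text
th 2.3 tilt 0.24 p [0.5048 0.0601 0.113 ] q16 [0.1  0.06] gap 0.0258
[0.4513 0.321  0.11   2.3   ] slide [ 0.876 -0.143  0.01 ] rotz -0.0 mm 266.0
```

Emit:
drive_tool(moves=[{"jaw": 0.9, "slide": [0.12, -0.02, 0], "rot": [0, 0, 0]}, {"jaw": 0.9, "slide": [0.25, -0.04, 0], "rot": [0, 0, 0]}, {"jaw": 0.9, "slide": [0.38, -0.065, 0], "rot": [0, 0, 0]}, {"jaw": 0.9, "slide": [0.51, -0.09, 0], "rot": [0, 0, 0]}, {"jaw": 0.9, "slide": [0.63, -0.11, 0], "rot": [0, 0, 0]}, {"jaw": 0.9, "slide": [0.75, -0.13, 0.02], "rot": [0, 0, 0]}, {"jaw": 0.9, "slide": [0.84, -0.143, 0.06], "rot": [0, 0, 0]}, {"jaw": 0.9, "slide": [0.876, -0.143, 0.1], "rot": [0, 0, 0]}])

```text
time_s: 20.28
eef_pos: [0.4517, 0.3224, 0.0829]
tool_rot: [0.692, 0.722, -0.001, -0.001]
force: [0.4, 0.6, -1.4]
finger_gap: 0.0255
```

Emit:
drive_tool(moves=[{"jaw": 0.9, "slide": [0, 0, 0.04], "rot": [0, 0, 0]}, {"jaw": 0.9, "slide": [0, 0, 0.04], "rot": [0, 0, 0]}, {"jaw": 0.9, "slide": [0, 0, 0.04], "rot": [0, 0, 0]}, {"jaw": 0.9, "slide": [0, 0, 0.04], "rot": [0, 0, 0]}, {"jaw": 0.9, "slide": [0, 0, 0.04], "rot": [0, 0, 0]}, {"jaw": 0.9, "slide": [0, 0, 0.04], "rot": [0, 0, 0]}, {"jaw": 0.9, "slide": [0, 0, 0.04], "rot": [0, 0, 0]}, {"jaw": 0.9, "slide": [0, 0, 0.04], "rot": [0, 0, 0]}])

```text
time_s: 20.95
eef_pos: [0.4538, 0.3193, 0.0734]
tool_rot: [0.693, 0.721, 0.0, 0.0]
force: [0.9, -0.5, -0.4]
finger_gap: 0.0258
```

```bash
python3 - <<'E'
from h import *
for c in ['scene','top']:
    s=shot(c,c+'5.png')
    for t in ['small_sleeve','nest_small_sleeve']:
        for d in pinpoint(c,t)[:2]: print(c,t,d['conf'],w(s,d['at']).round(4))
P=r.get_obs()['eef_pos']
s=shot('scene'); c=px(s,P).astype(int)
a=s['img'][max(0,c[1]-60):c[1]+60,max(0,c[0]-80):c[0]+80,::-1]; cv2.imwrite('pics/s5c.png',cv2.resize(a,None,fx=4,fy=4,interpolation=cv2.INTER_CUBIC))
E
python3 to.py 0.4513 0.321 0.0178 2.3
```

```text
scene small_sleeve 0.47 [0.4588 0.2899 0.0606]
scene nest_small_sleeve 0.66 [0.2653 0.3127 0.0023]
scene nest_small_sleeve 0.62 [0.4543 0.2932 0.0029]
top small_sleeve 0.55 [0.4551 0.2922 0.0633]
top small_sleeve 0.3 [0.5518 0.1354 0.0042]
top nest_small_sleeve 0.84 [0.4519 0.2896 0.0028]
top nest_small_sleeve 0.72 [0.4567 0.1342 0.0056]
th 2.3 tilt 0.01 p [0.4535 0.3195 0.0729] q16 [0.59 0.55] gap 0.0259
[0.4513 0.321  0.0178 2.3   ] slide [ 0.005 -0.007  0.184] rotz -0.0 mm 55.0
```

View pics/s5c.png

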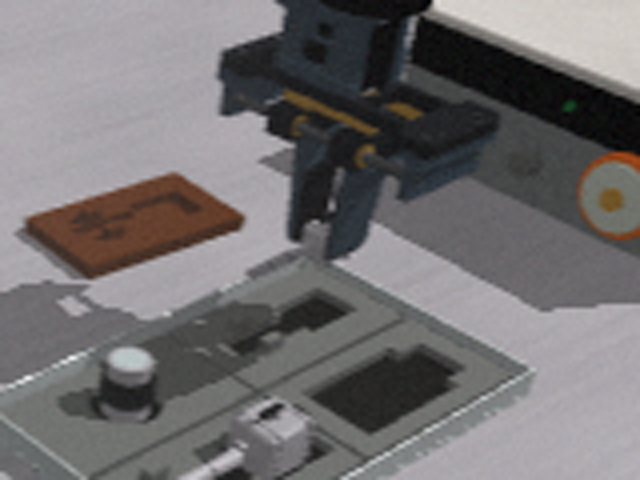

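Big sleeve lies seated. The small sleeve is over its grey insert, within 2 mm. I'll lower it.

Emit:
drive_tool(moves=[{"jaw": 0.9, "slide": [0.003, -0.005, 0.05], "rot": [0, 0, 0]}, {"jaw": 0.9, "slide": [0.003, -0.005, 0.1], "rot": [0, 0, 0]}, {"jaw": 0.9, "slide": [0.003, -0.005, 0.14], "rot": [0, 0, 0]}, {"jaw": 0.9, "slide": [0.003, -0.005, 0.165], "rot": [0, 0, 0]}, {"jaw": 0.9, "slide": [0.003, -0.005, 0.18], "rot": [0, 0, 0]}, {"jaw": 0.9, "slide": [0.003, -0.005, 0.184], "rot": [0, 0, 0]}, {"jaw": 0.9, "slide": [0.003, -0.005, 0.184], "rot": [0, 0, 0]}, {"jaw": 0.9, "slide": [0.003, -0.005, 0.184], "rot": [0, 0, 0]}])

```text
time_s: 21.97
eef_pos: [0.4524, 0.3206, 0.0181]
tool_rot: [0.693, 0.721, 0.001, 0.0]
force: [0.2, -0.3, -0.9]
finger_gap: 0.0259
```

Emit:
drive_tool(moves=[{"jaw": 0.58, "slide": [0, 0, 0], "rot": [0, 0, 0]}, {"jaw": 0.58, "slide": [0, 0, 0], "rot": [0, 0, 0]}, {"jaw": 0.58, "slide": [0, 0, 0], "rot": [0, 0, 0]}, {"jaw": 0.58, "slide": [0, 0, 0], "rot": [0, 0, 0]}, {"jaw": 0.58, "slide": [0, 0, -0.04], "rot": [0, 0, 0]}, {"jaw": 0.58, "slide": [0, 0, -0.16], "rot": [0, 0, 0]}, {"jaw": 0.3, "slide": [0, 0, -0.28], "rot": [0, 0, 0]}, {"jaw": 0.15, "slide": [0, 0, -0.38], "rot": [0, 0, 0]}])

```text
time_s: 22.63
eef_pos: [0.4522, 0.3205, 0.1337]
tool_rot: [0.693, 0.721, 0.001, 0.0]
force: [0.2, 0.1, 0.0]
finger_gap: 0.0489
```

```bash
python3 to.py 0.493 -0.411 0.12 -32
```

```text
th 2.3 tilt 0.07 p [0.4522 0.3205 0.1337] q16 [0.6  0.56] gap 0.0489
[  0.493  -0.411   0.12  -32.   ] slide [-2.442  0.039  0.044] rotz 0.762 mm 733.0
```

Emit:
drive_tool(moves=[{"jaw": 0.15, "slide": [-1, 0.015, 0], "rot": [0, 0, 0.5]}, {"jaw": 0.15, "slide": [-1, 0.015, 0], "rot": [0, 0, 0.5]}, {"jaw": 0.15, "slide": [-1, 0.015, 0], "rot": [0, 0, 0.5]}, {"jaw": 0.15, "slide": [-1, 0.015, 0], "rot": [0, 0, 0.5]}, {"jaw": 0.15, "slide": [-1, 0.015, 0], "rot": [0, 0, 0.5]}, {"jaw": 0.15, "slide": [-1, 0.015, 0], "rot": [0, 0, 0.5]}, {"jaw": 0.15, "slide": [-1, 0.015, 0], "rot": [0, 0, 0.5]}, {"jaw": 0.15, "slide": [-1, 0.015, 0], "rot": [0, 0, 0.5]}])

```text
time_s: 23.3
eef_pos: [0.4683, 0.0159, 0.1319]
tool_rot: [0.821, 0.57, -0.0, 0.001]
force: [-0.5, 0.5, 0.5]
finger_gap: 0.0774
```

```bash
python3 - <<'E'
from h import *
for c in ['scene','top']:
    s=shot(c)
    for t in ['camera','small_sleeve','gallipot','antifog']:
        for d in pinpoint(c,t)[:2]: print(c,t,d['conf'],w(s,d['at']).round(4))
E
python3 to.py 0.493 -0.411 0.12 -32
```

```text
scene camera 0.95 [ 0.4993 -0.4042  0.0035]
scene small_sleeve 0.47 [ 0.6598 -0.2642  0.0017]
scene small_sleeve 0.45 [0.4547 0.2918 0.0067]
scene gallipot 0.84 [ 0.6321 -0.078   0.0033]
scene gallipot 0.65 [0.4553 0.2954 0.0064]
scene antifog 0.83 [ 0.6599 -0.2624  0.0036]
top camera 0.93 [ 0.499  -0.4031  0.    ]
top small_sleeve 0.75 [0.4526 0.2898 0.0061]
top small_sleeve 0.33 [ 4.978e-01 -4.020e-01 -1.000e-04]
top gallipot 0.83 [ 0.6305 -0.0765  0.0022]
top antifog 0.75 [ 0.6528 -0.2591  0.0032]
th -20.1 tilt 0.01 p [0.4684 0.0219 0.1316] q16 [0.02 0.37] gap 0.0775
[  0.493  -0.411   0.12  -32.   ] slide [-1.327  0.573  0.038] rotz 0.265 mm 434.0
```

Emit:
drive_tool(moves=[{"jaw": 0.15, "slide": [-0.92, 0.4, 0], "rot": [0, 0, 0.265]}, {"jaw": 0.15, "slide": [-0.92, 0.4, 0], "rot": [0, 0, 0.265]}, {"jaw": 0.15, "slide": [-0.92, 0.4, 0], "rot": [0, 0, 0.265]}, {"jaw": 0.15, "slide": [-0.92, 0.4, 0], "rot": [0, 0, 0.265]}, {"jaw": 0.15, "slide": [-0.92, 0.4, 0], "rot": [0, 0, 0.265]}, {"jaw": 0.15, "slide": [-0.92, 0.4, 0], "rot": [0, 0, 0.265]}, {"jaw": 0.15, "slide": [-0.92, 0.4, 0], "rot": [0, 0, 0.265]}, {"jaw": 0.15, "slide": [-0.92, 0.4, 0], "rot": [0, 0, 0.265]}])

```text
time_s: 24.47
eef_pos: [0.4867, -0.285, 0.1316]
tool_rot: [0.876, 0.483, 0.0, 0.002]
force: [0.5, 0.6, -1.2]
finger_gap: 0.0776
```

```bash
python3 to.py 0.4938 -0.4119 0.085 -32
```

```text
th -32.3 tilt 0.22 p [ 0.4867 -0.285   0.1316] q16 [-0.55  0.02] gap 0.0776
[  0.4938  -0.4119   0.085  -32.    ] slide [-0.344  0.245  0.157] rotz -0.007 mm 135.0
```

Emit:
drive_tool(moves=[{"jaw": 0.15, "slide": [-0.11, 0.08, 0], "rot": [0, 0, 0]}, {"jaw": 0.15, "slide": [-0.22, 0.16, 0.02], "rot": [0, 0, 0]}, {"jaw": 0.15, "slide": [-0.31, 0.22, 0.06], "rot": [0, 0, 0]}, {"jaw": 0.15, "slide": [-0.344, 0.245, 0.12], "rot": [0, 0, 0]}, {"jaw": 0.15, "slide": [-0.344, 0.245, 0.157], "rot": [0, 0, 0]}, {"jaw": 0.15, "slide": [-0.344, 0.245, 0.157], "rot": [0, 0, 0]}, {"jaw": 0.15, "slide": [-0.344, 0.245, 0.157], "rot": [0, 0, 0]}, {"jaw": 0.15, "slide": [-0.344, 0.245, 0.157], "rot": [0, 0, 0]}])

```text
time_s: 25.13
eef_pos: [0.4937, -0.4048, 0.0853]
tool_rot: [0.875, 0.484, 0.0, 0.0]
force: [0.1, -0.2, -1.0]
finger_gap: 0.0774
```

```bash
python3 to.py 0.4938 -0.4119 0.0135 -32
```

```text
th -32.0 tilt 0.03 p [ 0.4937 -0.4048  0.0853] q16 [-0.71 -0.15] gap 0.0774
[ 4.938e-01 -4.119e-01  1.350e-02 -3.200e+01] slide [-0.02   0.013  0.239] rotz -0.001 mm 72.0
```

Emit:
drive_tool(moves=[{"jaw": 0.15, "slide": [-0.018, 0.013, 0.08], "rot": [0, 0, 0]}, {"jaw": 0.15, "slide": [-0.018, 0.013, 0.17], "rot": [0, 0, 0]}, {"jaw": 0.15, "slide": [-0.018, 0.013, 0.23], "rot": [0, 0, 0]}, {"jaw": 0.15, "slide": [-0.018, 0.013, 0.239], "rot": [0, 0, 0]}, {"jaw": 0.15, "slide": [-0.018, 0.013, 0.239], "rot": [0, 0, 0]}, {"jaw": 0.7, "slide": [-0.018, 0.013, 0.239], "rot": [0, 0, 0]}, {"jaw": 0.7, "slide": [-0.018, 0.013, 0.239], "rot": [0, 0, 0]}, {"jaw": 0.7, "slide": [-0.018, 0.013, 0.239], "rot": [0, 0, 0]}], newtons=35)

```text
time_s: 25.8
eef_pos: [0.4945, -0.4134, 0.0147]
tool_rot: [0.875, 0.484, 0.001, 0.002]
force: [0.4, 0.3, 0.1]
finger_gap: 0.0605
```

Emit:
drive_tool(moves=[{"jaw": 0.7, "slide": [0, 0, 0], "rot": [0, 0, 0]}, {"jaw": 0.7, "slide": [0, 0, 0], "rot": [0, 0, 0]}, {"jaw": 0.7, "slide": [0, 0, 0], "rot": [0, 0, 0]}, {"jaw": 0.7, "slide": [0, 0, 0], "rot": [0, 0, 0]}, {"jaw": 0.7, "slide": [0, 0, 0], "rot": [0, 0, 0]}, {"jaw": 0.7, "slide": [0, 0, 0], "rot": [0, 0, 0]}, {"jaw": 0.7, "slide": [0, 0, 0], "rot": [0, 0, 0]}, {"jaw": 0.7, "slide": [0, 0, 0], "rot": [0, 0, 0]}])

```text
time_s: 26.47
eef_pos: [0.4936, -0.413, 0.0136]
tool_rot: [0.875, 0.484, 0.0, 0.0]
force: [-0.5, 0.8, 5.9]
finger_gap: 0.0457
```

Emit:
drive_tool(moves=[{"jaw": 0.7, "slide": [0, 0, -0.03], "rot": [0, 0, 0]}, {"jaw": 0.7, "slide": [0, 0, -0.1], "rot": [0, 0, 0]}, {"jaw": 0.7, "slide": [0, 0, -0.18], "rot": [0, 0, 0]}, {"jaw": 0.7, "slide": [0, 0, -0.28], "rot": [0, 0, 0]}, {"jaw": 0.7, "slide": [0, 0, -0.35], "rot": [0, 0, 0]}, {"jaw": 0.7, "slide": [0, 0, -0.35], "rot": [0, 0, 0]}, {"jaw": 0.7, "slide": [0, 0, -0.35], "rot": [0, 0, 0]}, {"jaw": 0.7, "slide": [0, 0, -0.35], "rot": [0, 0, 0]}])

```text
time_s: 27.13
eef_pos: [0.4924, -0.412, 0.1159]
tool_rot: [0.875, 0.484, -0.001, -0.002]
force: [-0.1, 0.0, -3.0]
finger_gap: 0.046
```

```bash
python3 - <<'E'
from h import *
for c in ['scene','top']:
    s=shot(c)
    for t in ['camera']:
        for d in pinpoint(c,t)[:2]: print(c,t,d['conf'],w(s,d['at']).round(4))
P=r.get_obs()['eef_pos']
s=shot('scene'); c=px(s,P).astype(int)
a=s['img'][max(0,c[1]-60):c[1]+60,max(0,c[0]-80):c[0]+80,::-1]; cv2.imwrite('pics/s6c.png',cv2.resize(a,None,fx=4,fy=4,interpolation=cv2.INTER_CUBIC))
E
python3 to.py 0.5475 0.2875 0.12 2.3
```

```text
scene camera 0.98 [ 0.5011 -0.4032  0.1064]
scene camera 0.73 [0.4532 0.2942 0.0049]
top camera 0.91 [ 0.497  -0.4014  0.1021]
th -32.1 tilt 0.16 p [ 0.4929 -0.4124  0.1162] q16 [-0.71 -0.15] gap 0.0461
[0.5475 0.2875 0.12   2.3   ] slide [ 2.072 -1.087 -0.009] rotz -0.765 mm 702.0
```

View pics/s6c.png

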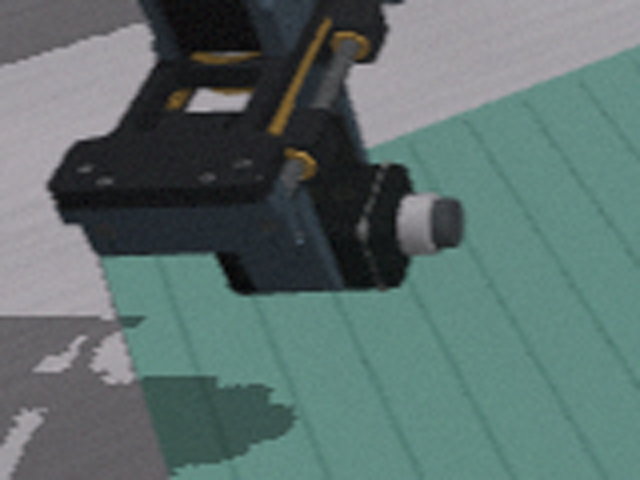

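Emit:
drive_tool(moves=[{"jaw": 0.7, "slide": [0.06, -0.03, 0], "rot": [0, 0, -0.04]}, {"jaw": 0.7, "slide": [0.16, -0.08, 0], "rot": [0, 0, -0.1]}, {"jaw": 0.7, "slide": [0.26, -0.13, 0], "rot": [0, 0, -0.18]}, {"jaw": 0.7, "slide": [0.37, -0.19, 0], "rot": [0, 0, -0.26]}, {"jaw": 0.7, "slide": [0.48, -0.25, 0], "rot": [0, 0, -0.34]}, {"jaw": 0.7, "slide": [0.59, -0.31, 0], "rot": [0, 0, -0.42]}, {"jaw": 0.7, "slide": [0.7, -0.37, 0], "rot": [0, 0, -0.5]}, {"jaw": 0.7, "slide": [0.81, -0.42, 0], "rot": [0, 0, -0.58]}])

```text
time_s: 28.05
eef_pos: [0.5151, -0.1381, 0.1174]
tool_rot: [0.742, 0.67, -0.0, -0.001]
force: [-0.2, 0.4, -2.6]
finger_gap: 0.0457
```

```bash
python3 to.py 0.5475 0.286 0.115 2.3
```

```text
th -5.9 tilt 0.08 p [ 0.5151 -0.1381  0.1174] q16 [-0.28 -0.18] gap 0.0457
[0.5475 0.286  0.115  2.3   ] slide [ 1.417 -0.037  0.009] rotz -0.182 mm 425.0
```

Emit:
drive_tool(moves=[{"jaw": 0.7, "slide": [0.12, 0, 0], "rot": [0, 0, -0.05]}, {"jaw": 0.7, "slide": [0.24, -0.005, 0], "rot": [0, 0, -0.1]}, {"jaw": 0.7, "slide": [0.37, -0.01, 0], "rot": [0, 0, -0.15]}, {"jaw": 0.7, "slide": [0.5, -0.015, 0], "rot": [0, 0, -0.182]}, {"jaw": 0.7, "slide": [0.63, -0.018, 0], "rot": [0, 0, -0.182]}, {"jaw": 0.7, "slide": [0.76, -0.02, 0], "rot": [0, 0, -0.182]}, {"jaw": 0.7, "slide": [0.88, -0.025, 0], "rot": [0, 0, -0.182]}, {"jaw": 0.7, "slide": [1, -0.027, 0], "rot": [0, 0, -0.182]}])

```text
time_s: 28.72
eef_pos: [0.539, 0.1611, 0.1174]
tool_rot: [0.693, 0.72, -0.0, -0.0]
force: [0.5, -0.6, -3.3]
finger_gap: 0.0461
```

```bash
python3 to.py 0.5475 0.286 0.074 2.3
```

```text
th 2.2 tilt 0.04 p [0.539  0.1611 0.1174] q16 [0.27 0.23] gap 0.0461
[0.5475 0.286  0.074  2.3   ] slide [0.415 0.044 0.145] rotz -0.003 mm 133.0
```

Emit:
drive_tool(moves=[{"jaw": 0.7, "slide": [0.12, 0.013, 0], "rot": [0, 0, 0]}, {"jaw": 0.7, "slide": [0.24, 0.026, 0], "rot": [0, 0, 0]}, {"jaw": 0.7, "slide": [0.34, 0.037, 0.02], "rot": [0, 0, 0]}, {"jaw": 0.7, "slide": [0.4, 0.044, 0.07], "rot": [0, 0, 0]}, {"jaw": 0.7, "slide": [0.415, 0.044, 0.12], "rot": [0, 0, 0]}, {"jaw": 0.7, "slide": [0.415, 0.044, 0.145], "rot": [0, 0, 0]}, {"jaw": 0.7, "slide": [0.415, 0.044, 0.145], "rot": [0, 0, 0]}, {"jaw": 0.7, "slide": [0.415, 0.044, 0.145], "rot": [0, 0, 0]}])

```text
time_s: 29.38
eef_pos: [0.5477, 0.2833, 0.0739]
tool_rot: [0.694, 0.72, -0.001, -0.0]
force: [0.2, 0.7, -2.3]
finger_gap: 0.046
```

```bash
python3 - <<'E'
from h import *
for c in ['scene','top']:
    s=shot(c)
    for t in ['camera','nest_camera']:
        for d in pinpoint(c,t)[:2]: print(c,t,d['conf'],w(s,d['at']).round(4))
P=r.get_obs()['eef_pos']
s=shot('scene'); c=px(s,P).astype(int)
a=s['img'][max(0,c[1]-60):c[1]+60,max(0,c[0]-80):c[0]+80,::-1]; cv2.imwrite('pics/s7c.png',cv2.resize(a,None,fx=4,fy=4,interpolation=cv2.INTER_CUBIC))
E
python3 to.py 0.5475 0.286 0.018 2.3
```

```text
scene camera 0.61 [0.5481 0.2941 0.0625]
scene nest_camera 0.68 [5.456e-01 2.958e-01 1.000e-04]
top camera 0.64 [0.5484 0.2972 0.0619]
top nest_camera 0.61 [0.5486 0.2993 0.0057]
top nest_camera 0.27 [0.5456 0.295  0.0655]
th 2.1 tilt 0.07 p [0.5484 0.2838 0.0751] q16 [0.46 0.42] gap 0.0459
[0.5475 0.286  0.018  2.3   ] slide [ 0.007 -0.003  0.19 ] rotz -0.004 mm 57.0
```

View pics/s7c.png

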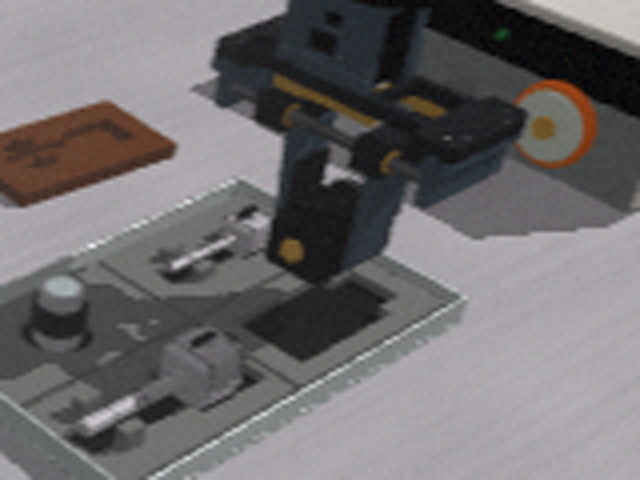

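Three parts are seated. The camera head is level over its pocket, within 2 mm. I'll lower it.

Emit:
drive_tool(moves=[{"jaw": 0.7, "slide": [0.006, -0.003, 0.05], "rot": [0, 0, 0]}, {"jaw": 0.7, "slide": [0.006, -0.003, 0.1], "rot": [0, 0, 0]}, {"jaw": 0.7, "slide": [0.006, -0.003, 0.14], "rot": [0, 0, 0]}, {"jaw": 0.7, "slide": [0.006, -0.003, 0.165], "rot": [0, 0, 0]}, {"jaw": 0.7, "slide": [0.006, -0.003, 0.182], "rot": [0, 0, 0]}, {"jaw": 0.7, "slide": [0.006, -0.003, 0.188], "rot": [0, 0, 0]}, {"jaw": 0.7, "slide": [0.006, -0.003, 0.188], "rot": [0, 0, 0]}, {"jaw": 0.7, "slide": [0.006, -0.003, 0.188], "rot": [0, 0, 0]}])

```text
time_s: 30.4
eef_pos: [0.5476, 0.2861, 0.0186]
tool_rot: [0.694, 0.72, 0.001, 0.0]
force: [0.4, -0.7, -2.6]
finger_gap: 0.0456
```

Emit:
drive_tool(moves=[{"jaw": 0.38, "slide": [0, 0, 0], "rot": [0, 0, 0]}, {"jaw": 0.38, "slide": [0, 0, 0], "rot": [0, 0, 0]}, {"jaw": 0.38, "slide": [0, 0, 0], "rot": [0, 0, 0]}, {"jaw": 0.38, "slide": [0, 0, 0], "rot": [0, 0, 0]}, {"jaw": 0.38, "slide": [0, 0, -0.04], "rot": [0, 0, 0]}, {"jaw": 0.38, "slide": [0, 0, -0.16], "rot": [0, 0, 0]}, {"jaw": 0.38, "slide": [0, 0, -0.28], "rot": [0, 0, 0]}, {"jaw": 0.38, "slide": [0, 0, -0.4], "rot": [0, 0, 0]}])

```text
time_s: 31.07
eef_pos: [0.5468, 0.2857, 0.1401]
tool_rot: [0.694, 0.72, -0.0, -0.0]
force: [0.6, 0.2, -0.2]
finger_gap: 0.0565
```

Emit:
drive_tool(moves=[{"jaw": 0.38, "slide": [0, 0, -0.1], "rot": [0, 0, 0]}, {"jaw": 0.38, "slide": [-0.1, -0.1, -0.1], "rot": [0, 0, 0]}, {"jaw": 0.38, "slide": [-0.2, -0.2, -0.1], "rot": [0, 0, 0]}, {"jaw": 0.38, "slide": [-0.3, -0.3, -0.1], "rot": [0, 0, 0]}, {"jaw": 0.38, "slide": [-0.4, -0.4, -0.1], "rot": [0, 0, 0]}, {"jaw": 0.38, "slide": [-0.5, -0.5, -0.1], "rot": [0, 0, 0]}, {"jaw": 0.38, "slide": [-0.6, -0.5, -0.1], "rot": [0, 0, 0]}, {"jaw": 0.38, "slide": [-0.6, -0.5, -0.1], "rot": [0, 0, 0]}])

```text
time_s: 31.73
eef_pos: [0.4017, 0.0963, 0.169]
tool_rot: [0.695, 0.719, -0.0, 0.001]
force: [-0.0, 1.3, -0.6]
finger_gap: 0.0563
```

```bash
python3 - <<'E'
from h import *
for c in ['scene','top']:
    s=shot(c,c+'9.png')
    for t in ['camera','lens','big_sleeve','small_sleeve','nest_camera','nest_lens','nest_big_sleeve','nest_small_sleeve','gallipot','antifog']:
        for d in pinpoint(c,t)[:1]: print(c,t,round(d['conf'],2),w(s,d['at']).round(4))
a=s['img'][120:230,90:240,::-1]; b=cv2.imread('pics/scene9.png')[120:230,255:405]
cv2.imwrite('pics/fin.png',cv2.resize(np.hstack([a,b]),None,fx=2.6,fy=2.6,interpolation=cv2.INTER_CUBIC))
E
```

```text
scene camera 0.61 [0.549  0.2961 0.0062]
scene lens 0.58 [0.4626 0.1327 0.0133]
scene big_sleeve 0.79 [0.5549 0.1307 0.0133]
scene small_sleeve 0.56 [0.4542 0.2934 0.0054]
scene nest_camera 0.57 [0.5471 0.2975 0.0056]
scene nest_lens 0.82 [0.4569 0.1342 0.0046]
scene nest_big_sleeve 0.97 [0.5567 0.1383 0.0021]
scene nest_small_sleeve 0.78 [2.685e-01 3.117e-01 3.000e-04]
scene gallipot 0.77 [ 0.6301 -0.081   0.0023]
scene antifog 0.57 [ 0.6626 -0.2623  0.0027]
top camera 0.95 [0.547  0.2998 0.0023]
top big_sleeve 0.81 [0.5561 0.1363 0.0056]
top small_sleeve 0.62 [0.4541 0.2922 0.0083]
top nest_camera 0.56 [0.5508 0.2988 0.0032]
top nest_lens 0.83 [0.4589 0.1337 0.0045]
top nest_small_sleeve 0.89 [0.4539 0.2919 0.0029]
top gallipot 0.81 [ 0.6306 -0.0754  0.0048]
top antifog 0.69 [0.5476 0.2995 0.0059]
```

View pics/fin.png

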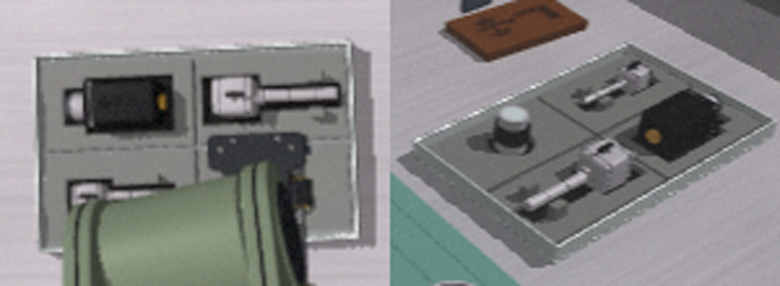

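```bash
python3 -c "
from h import *
print(r.get_obs()['qd'].round(3)); print(sign_off())"
```

```text
[ 0.001 -0.001 -0.001  0.001 -0.    -0.001]
the job is handed in; nothing more can be done
None
```

All four parts were lowered gently into their own grey tray inserts, and the job is handed in. The clock was at about 32 s of 106 s, and the arm was still and clear of everything.

**Check before hand-in:** both camera views show every visible part lying or standing flat in its pocket. The arm hid the lens in the last top view, but an earlier clear one had it about 2 mm from its pocket centre. The networks put each part within about 4 mm of its insert in most readings. Steel bowl, white bottle and brown look-alike insert were left alone, and the bowl and bottle measured where they started.

**Things that went wrong or disagreed:**
- The first lens grasp closed on air because I lifted before the slow fingers had shut. The lens stayed standing and the second grasp held.
- The scene camera's network put the lens, and once the big sleeve, about 6 mm higher than expected, and the big sleeve about 8 mm from its insert in y. The top camera's readings and the pictures did not support this, so I took it as network error.
- In the last top picture the network placed the bottle at the camera head's position. That was a false hit, because the scene camera saw it in place at the same moment.

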